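# Load the patch module and hang it on both hooks of the bench stand

## Task

With the grey patch module standing on the table (it would swing once it hangs), push the white splice cassette fully home into the pocket in its top. Then hang the loaded module on the bench stand, ports facing the robot: set both end pins in the two hooks and press it gently home until the claw of each hook has closed over its pin. Keep hold of it until both sides are home, keep the gripper off the stand, and leave the things around alone.

Things in the scene. Friction and masses are not known exactly. Their poses are not given: they have to be found in the camera images.
- patch_module: Patch module: grey plastic housing, 40 mm deep (x), 164 mm wide (y), 90 mm tall, 0.25 to 0.45 kg, standing on rubber feet on the table. Origin: centre of its underside; z up, -x to its front. The front has an aluminium plate with four small blue fibre ports (up to 20 mm proud, below height 40 mm). From each end a steel pin sticks out along y.
- pocket (a point): Centre of the floor of the module's pocket, 40 mm above the module's underside. The pocket is open at the top of the module (height 90 mm), 28 mm (x) by 136 mm (y) inside, 50 mm deep; walls 6 mm front and back.
- grip_ribs (a point): Place to grip the module: its middle, 73 mm above its underside. The top 45 mm of front and back are free, flat and 40 mm apart, with black ribs in the middle.
- pin_left (a point): Axis of the module's +y pin, at module x = 0, y = +92.5 mm, 76 mm above the underside. Pin: 10 mm diameter, from the module's end (y = 82 mm) to y = 101.5 mm, then a collar of 16 mm diameter to y = 104.5 mm.
- pin_right (a point): Axis of the module's -y pin, at y = -92.5 mm, otherwise the same.
- module_front (a point): Point on the module's front face at pin height, 20 mm in front (-x) of the line of the pins; tells which way the ports face.
- cassette: Splice cassette: white plastic box with a grey lid on one side, 24 mm thick (x), 132 mm wide (y), 50 mm tall, 0.12 kg, with a grip tab on top, standing on the table. Origin: centre of its underside; z up. Home in the pocket it stands on the pocket's floor, its top level with the module's and the tab 20 mm above; either side may face front. Goes in with 2 mm play all round.
- tab (a point): Grip tab of the cassette: 10 mm thick (x), 44 mm wide (y), from 50 to 70 mm above the cassette's underside; this point is its middle, at 60 mm.
- stand: Bench stand, fixed: grey base plate (135 x 290 x 8 mm), two posts, and an aluminium crossbar clamped to them that carries two hooks. Origin: on the table, straight below the middle of the line on which the pins lie when home. z up, +x to the posts (away from the robot), y along the crossbar. The crossbar (20 x 20 mm) runs 36 to 56 mm behind that line, its top 45 mm below it.
- below_hook_left (a point): Point on the base plate straight below the +y hook. The crossbar's height is not reported: home, the pins' axis lies somewhere from 120 to 180 mm above the table, the same at both hooks (base plate's top: 8 mm). Feel or look for it. Hooks: 5 mm steel plate, stand y = +-86.5 to +-91.5 mm; the module has 4 mm play to each side between them.
- below_hook_right (a point): The same below the -y hook. Each hook is an upward-open slot centred on stand x = 0, 15 mm wide (x) for the 10 mm pin, floor 5 mm below the home axis. Its mouth flares to about 30 mm; the front lip ends about 24 mm, the back about 34 mm above the home axis.
- post_left (a point): Top of the +y post: 14 mm diameter, 216 mm above the table, at stand x = 46, y = 125 mm.
- post_right (a point): Top of the -y post, at stand x = 46, y = -125 mm.
- claw_left (a joint): Claw at the +y hook, y = 95 mm: fork of two 5 mm rods on an axis 18 mm behind the slot. 0 open (starts 0 to 0.15): the lower prong crosses the slot and meets the pin 15 to 25 mm above home. Pressing the pin down (5 to 8 N a side; the module's weight alone is not enough) turns it: 0.88 is 2 mm short of home, 0.95 to 1.04 home, upper prong over the pin. Stiff, stays where left.
- claw_right (a joint): The same for the claw at the -y hook, y = -95 mm.
- sleeve_vial: Bystander: clear tube with blue cap, 30 mm diameter, 75 mm tall, standing on its foot to the right of the stand. Origin: centre of its underside.
- cleaner_cassette: Bystander: blue cartridge for cleaning connectors, 66 x 105 x 34 mm, lying on the table before the stand. Origin: centre of its underside.
- power_meter: Bystander: black and yellow hand meter, 161 x 70 x 32 mm, lying on the table further left, in front of the splicing machine. Origin: centre of its underside.

How it is judged:
By the outcome, as a careful person would: the job done as asked, in the order asked, and still so for the second after the job is handed in, with the robot touching nothing.
It also fails if it takes over 61 s, if anything falls off the work surface, if the arm or the gripper's body presses on something with over 40 N, if the wrist force passes 120 N, or if a joint passes its speed limit or range.

## Robot

A 7-joint arm with a two-finger parallel gripper is mounted at the origin on a cart in front of the work surface, level with it; the furniture and walls round the work are solid. World frame = base frame: x ahead of the robot, y to its left, z up, the work surface at z = 0. Lengths are in m, angles in rad, forces in N, time in s.
With the tool pointing down it reaches from about 0.4 to 0.9 m from the base axis. Payload 5.5 kg.
Tool frame: the origin (TCP) lies midway between the tips of the shut fingers; the grasp point (between the pads) lies 19 mm behind it; z points along the fingers, y is the line along which they close (so a half turn about z gives the same grasp; the last joint's range is limited). The gripper opens to 85 mm and grips with 20 to 120 N. Pads are 22 mm wide; open, the fingers measure 114 mm over their backs; the gripper's body (76 mm by 85 mm) begins 54 mm behind the grasp point. The pads swing forward as they close: fully open they stand 13 mm farther back than shut.
Start: joints at [1.459, 0.501, -0.427, 1.55, 0.221, 1.138, -0.21], TCP at [0.238, -0.605, 0.231] pointing down, gripper open.
Joint ranges: [-2.88, 2.88], [-0.31, 2.03], [-1.54, 1.56], [0.2, 2.42], [-1.41, 4.55], [0.19, 2.02], [-2.57, 2.57]. Speed limits (rad/s): [2.57, 2.57, 3.14, 3.14, 3.14, 3.14, 3.14].

## Interface

Orientations are given as a unit quaternion [w, x, y, z].
In Python, from cell import read_state, cams, bot gives the robot as it stands.
- The arm moves only by the tool arm_command, never from a script. Its arguments are lists of equal length, an entry for each row: "linear": the shift along the tool's x, y, z in mm, a list of three; "angular": the turn, a rotation vector about the tool's x, y, z in rad, a list of three; "hand": the opening, from 0 (shut) to 1 (fully open). A call has 1 to 20 rows; each row is the pose to reach, as a shift and turn from the pose commanded when the call began, along the tool's axes at that moment; what a row does not reach only later rows make up. A row lasts 1/12 s, in which the tool goes at most 41.7 mm and 7.16 degrees, less where a joint would pass 70% of its speed; a pose out of reach is approached as far as the arm can. A call with a gripper value outside its range is refused whole. The fingers move at their own pace and stop on an object; the grip force is fixed at half the most. Time passes only in rows, so rows that repeat a pose let the fingers close. It gives the time, the measured TCP pose, the force, the opening and the grip force at its end, in the units of the state.
- read_state(): the state, without advancing time (a new reading comes with each control period).
- cams.grab_frame(name): name is "side" or "top" or "wrist"; returns the picture (480x640x3 uint8, red, green, blue); there is no depth.
- cams.calibration(name): a dict with "camera_matrix" (3x3 intrinsics, pixels), "k1" (the pictures are not rectified: a ray, as slopes to the right and down, at radius r is drawn at 1 + k1 r^2 times it, then the intrinsics apply), "R" (3x3) and "t" (3): a world point X has camera coordinates R X + t; the wrist camera has in their place "T_tool_cam" (4x4, takes a point from camera to tool coordinates, whose origin is the TCP and whose axes are the flange's). Camera axes: x right, y down, z forward; pixel columns grow to the right and rows downward; lengths in m; the calibration is good to about 2 mm. A picture is of the moment at which its call begins: read the wrist's pose just before it. calibration takes no time and is no camera call.
- bot.close_job(): hands the job in; it is judged then, once.
Trained networks look in the newest picture that a camera, given by its name, has taken for a name from the list of things; names that differ only in an ending like _2 or _b are one class to them, and where a whole thing is asked for, a point or a joint stands for the part that bears it (a point fixed in the world has none). Each returns a list of dicts, best first, with "confidence" (0 to 1); they miss things now and then, are a little off and sometimes report something else, mostly with a low value. They report only what shows in the picture. A call takes as long as a camera call.
- cams.recognise(name, camera): "rect" ([left, top, width, height] as shares, 0 to 1, of the picture: columns of its width, rows of its height, round what is visible of it).
- cams.silhouettes(name, camera): "mask" (480x640 bool, what is visible of it) and "rect" ([left, top, width, height] as shares, 0 to 1, of the picture: columns of its width, rows of its height, round what is visible of it).
- cams.place_of(name, camera): "location" ([column, row] as shares, 0 to 1, of the picture: columns of its width, rows of its height: a listed point, or the origin of a listed thing).
The state is a dict: "time_s": time; "joint_pos": joint angles; "qd": joint speeds; "joint_efforts": joint torques, N m; "tcp_pos": TCP position; "orientation": TCP orientation; "ft_force": force on the tool from outside, world axes, zero at the start; "ft_torque": the same for the moment, N m; "finger_gap": opening from 0.0 (shut) to 1.0 (fully open); "gripper_force": force on a finger pad.
Only numpy, scipy, OpenCV 4.12 (cv2) and the standard library are available. Lean on these libraries where they do the work, as an engineer would, in place of code of your own. Each camera call takes 0.05 s, during which the arm holds its last target. There are 200 camera calls.

## Working session

There is one attempt and no reset: what is moved stays moved. The work goes in short steps, Python scripts to look and compute and a tool call to move; the robot and the scene stay as the last step left them, time stands still between calls to the robot, and variables do not carry over. Pictures are saved under pics/ and viewed, at most 10 in all, crops included, and the job is handed in when it is done.

Besides the shell and the picture viewer there is one more tool, called after ">>>" in YAML: its name, and indented under it one key for each argument. arm_command: Moves the arm, as the interface text tells. Its arguments: {"type":"object","properties":{"linear":{"type":"array","items":{"type":"array","items":{"type":"number"}}},"angular":{"type":"array","items":{"type":"array","items":{"type":"number"}}},"hand":{"type":"array","items":{"type":"number"}}},"required":["linear","angular","hand"]}

```bash
ls; mkdir -p pics
cat > h.py <<'E'
import numpy as np, cv2
from cell import read_state, cams, bot
from scipy.spatial.transform import Rotation as Ro
def cal(n):
    c=cams.calibration(n); K=np.array(c["camera_matrix"])
    if n=="wrist":
        s=read_state(); q=s["orientation"]; T=np.eye(4); T[:3,:3]=Ro.from_quat([q[1],q[2],q[3],q[0]]).as_matrix(); T[:3,3]=s["tcp_pos"]
        W=T@np.array(c["T_tool_cam"]); R=W[:3,:3].T; t=-R@W[:3,3]
    else: R=np.array(c["R"]); t=np.array(c["t"])
    return K,c["k1"],R,t
def ray(C,uv):
    K,k,R,t=C; d=np.array([(uv[0]-K[0,2])/K[0,0],(uv[1]-K[1,2])/K[1,1]])
    x=d.copy()
    for _ in range(20): x=d/(1+k*(x@x))
    v=R.T@np.array([x[0],x[1],1]); return -R.T@t, v/np.linalg.norm(v)
def atz(C,uv,z):
    o,v=ray(C,uv); return o+v*(z-o[2])/v[2]
def proj(C,X):
    K,k,R,t=C; p=R@np.array(X)+t; x=p[:2]/p[2]; x=x*(1+k*(x@x)); return np.array([K[0,0]*x[0]+K[0,2],K[1,1]*x[1]+K[1,2]])
def tri(rs):
    A=np.zeros((3,3));b=np.zeros(3)
    for o,v in rs:
        P=np.eye(3)-np.outer(v,v);A+=P;b+=P@o
    return np.linalg.solve(A,b)
def save(im,n): cv2.imwrite("pics/"+n,im[:,:,::-1])
def loc(n,c):
    r=cams.place_of(n,c)
    return (np.array(r[0]["location"])*[640,480],r[0]["confidence"]) if r else (None,0)
E
python3 - <<'E'
from h import *
s=read_state(); print(s)
C={}
for c in ("side","top"):
    save(cams.grab_frame(c),c+"0.png"); C[c]=cal(c)
    print(c,(-C[c][2].T@C[c][3]).round(3),C[c][0][0,0])
print(cams.calibration("wrist"))
Z=dict(grip_ribs=.073,pin_left=.076,pin_right=.076,tab=.06,cassette=0,patch_module=0,below_hook_left=.008,below_hook_right=.008,post_left=.216,post_right=.216,module_front=.076,sleeve_vial=0,cleaner_cassette=0)
for n,z in Z.items():
    rs=[]
    for c in ("side","top"):
        p,f=loc(n,c)
        if p is None: print(n,c,None);continue
        print(n,c,p.round(1),round(f,2),atz(C[c],p,z).round(4)); 
        rs.append(ray(C[c],p))
    if len(rs)==2: print("   tri",tri(rs).round(4))
E
```

```text
pics
{'time_s': 0.0, 'joint_pos': array([ 1.45919673,  0.50186724, -0.42674239,  1.5514557 ,  0.2207563 ,
        1.13828679, -0.21025061]), 'qd': array([ 0.00088678, -0.00013057, -0.00043659, -0.00023984, -0.00013384,
       -0.00053584,  0.00160512]), 'joint_efforts': array([-5.30782218e-04, -5.69515193e+01, -5.81627324e+00, -2.80939436e+01,
        1.06191169e-02,  1.20210199e-02, -2.55110962e-05]), 'tcp_pos': array([ 0.23764529, -0.60424994,  0.23024049]), 'orientation': array([-9.77505780e-04,  9.82487389e-01,  1.86326475e-01, -1.39849924e-04]), 'ft_force': array([-0.72934271,  0.23530211, -0.16398211]), 'ft_torque': array([-0.04362334, -0.02233611, -0.01186263]), 'gripper_force': 0.0, 'finger_gap': 1.0052785540291034}
side [ 0.342 -1.     0.89 ] 540.461769601237
top [ 0.374 -0.091  1.613] 565.5397298131863
{'camera_matrix': array([[331.33324387,   0.        , 320.89950885],
       [  0.        , 331.33324387, 241.47299672],
       [  0.        ,   0.        ,   1.        ]]), 'k1': -0.048140111385529094, 'T_tool_cam': array([[ 5.85302854e-04, -9.52120663e-01, -3.05721934e-01,
 
[... 1349 characters left out ...]
st_left side [360.5 193.2] 0.6 [0.6529 0.0625 0.216 ]
post_left top [274.7 200.2] 0.97 [0.6547 0.0582 0.216 ]
   tri [0.6529 0.058  0.2189]
post_right side [400.1 258.6] 0.71 [ 0.6664 -0.1974  0.216 ]
post_right top [374.3 197.7] 0.91 [ 0.6671 -0.192   0.216 ]
   tri [ 0.6682 -0.1923  0.2118]
module_front side [301.4 380.1] 0.83 [ 0.4344 -0.3482  0.076 ]
module_front top [425.9 299.4] 0.94 [ 0.421  -0.3452  0.076 ]
   tri [ 0.4278 -0.3462  0.0739]
sleeve_vial side [416.3 393.8] 0.55 [ 0.6653 -0.3711  0.    ]
sleeve_vial top [429.2 217. ] 0.48 [ 0.6596 -0.3662  0.    ]
   tri [ 0.6636 -0.3677 -0.0045]
cleaner_cassette side None
cleaner_cassette top [348.9 304.6] 0.95 [ 0.4025 -0.1408  0.    ]
```

View pics/side0.png

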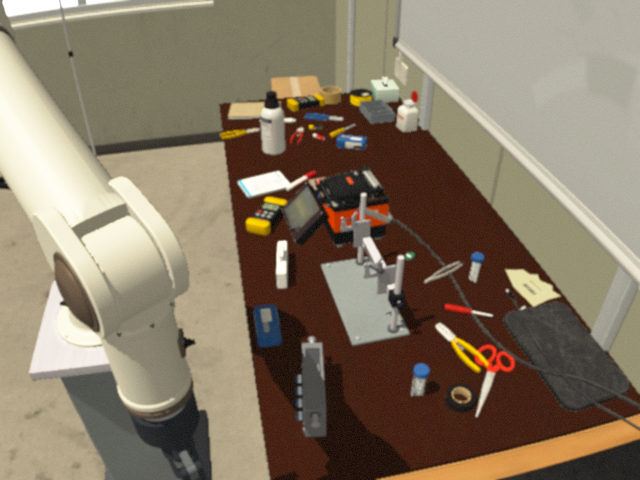

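View pics/top0.png

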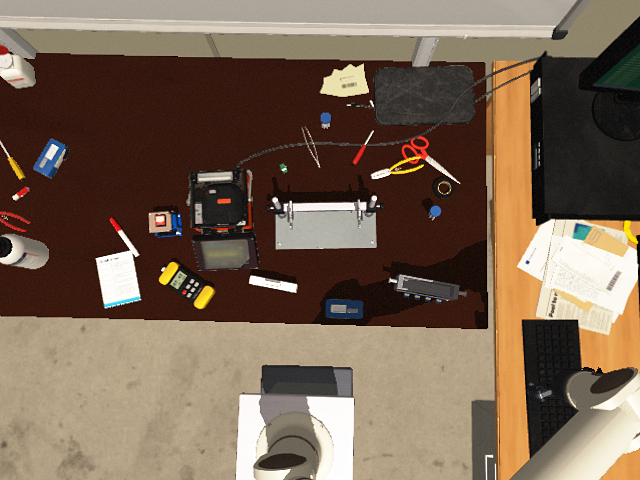

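The side picture shows the module at about (314,390), ports to the left (towards the robot), the white cassette at (282,263), and the stand at (365,290). The top picture agrees: module (425,288), cassette (272,284), hooks (290,212) and (363,212). Next I go over the module for a closer wrist view.

```bash
cat >> h.py <<'E'
def go(x,y,z,ang):
    "tool straight down, tool x at world angle ang"
    s=read_state(); q=s["orientation"]; R=Ro.from_quat([q[1],q[2],q[3],q[0]]).as_matrix()
    c,n=np.cos(ang),np.sin(ang); Rt=np.array([[c,n,0],[n,-c,0],[0,0,-1.]])
    print("lin",(R.T@(np.array([x,y,z])-s["tcp_pos"])*1000).round(1),"ang",Ro.from_matrix(R.T@Rt).as_rotvec().round(4))
def tl():
    s=read_state(); q=s["orientation"]; R=Ro.from_quat([q[1],q[2],q[3],q[0]]).as_matrix()
    print("t",round(s["time_s"],2),"tcp",s["tcp_pos"].round(4),"xang",np.arctan2(R[1,0],R[0,0]).round(4),"tilt",R[:2,2].round(4),"F",s["ft_force"].round(1),"M",s["ft_torque"].round(2),"gap",round(s["finger_gap"],3),"gf",round(s["gripper_force"],1),"q",s["joint_pos"].round(2))
E
python3 -c "
from h import *
go(.44,-.34,.26,1.41)"
```

```text
lin [ 284.9 -172.5  -28.7] ang [ 1.0000e-04 -0.0000e+00 -1.0352e+00]
```

>>> arm_command:
  linear:
    - [285, -172, -29]
    - [285, -172, -29]
    - [285, -172, -29]
    - [285, -172, -29]
    - [285, -172, -29]
    - [285, -172, -29]
    - [285, -172, -29]
    - [285, -172, -29]
    - [285, -172, -29]
    - [285, -172, -29]
    - [285, -172, -29]
    - [285, -172, -29]
  angular:
    - [0, 0, -1.035]
    - [0, 0, -1.035]
    - [0, 0, -1.035]
    - [0, 0, -1.035]
    - [0, 0, -1.035]
    - [0, 0, -1.035]
    - [0, 0, -1.035]
    - [0, 0, -1.035]
    - [0, 0, -1.035]
    - [0, 0, -1.035]
    - [0, 0, -1.035]
    - [0, 0, -1.035]
  hand: [1, 1, 1, 1, 1, 1, 1, 1, 1, 1, 1, 1]

```text
time_s: 2.4
tcp_pos: [0.4391, -0.3419, 0.26]
orientation: [-0.0, 0.763, 0.647, -0.0]
ft_force: [0.1, 0.1, -0.5]
finger_gap: 1.002
gripper_force: 0.0
```

Run:
```python
from h import *
tl()
C=cal("wrist"); save(cams.grab_frame("wrist"),"w1.png")
Z=dict(grip_ribs=.073,pin_left=.076,pin_right=.076,pocket=.04,module_front=.076,patch_module=0)
for n,z in Z.items():
    p,f=loc(n,"wrist")
    if p is not None: print(n,p.round(1),round(f,2),atz(C,p,z).round(4))
go(.455,.08,.24,1.40)
```

```text
t 2.4 tcp [ 0.4391 -0.3419  0.26  ] xang 1.4063 tilt [-0.0009 -0.0004] F [ 0.1  0.1 -0.5] M [-0.03  0.01 -0.  ] gap 1.002 gf 0.0 q [ 1.22  0.36 -0.77  1.75  0.28  1.14  0.21]
grip_ribs [339.9 216.9] 0.69 [ 0.4581 -0.3466  0.073 ]
pin_left [341.  122.1] 0.7 [ 0.4724 -0.2561  0.076 ]
pin_right [336.1 302.5] 0.92 [ 0.4399 -0.4409  0.076 ]
module_front [318.4 221.5] 0.64 [ 0.4358 -0.347   0.076 ]
patch_module [334.7 203.1] 0.77 [ 0.4557 -0.3464  0.    ]
lin [417.9 -53.1  20.2] ang [-0.0001 -0.0001  0.0085]
```

View pics/w1.png

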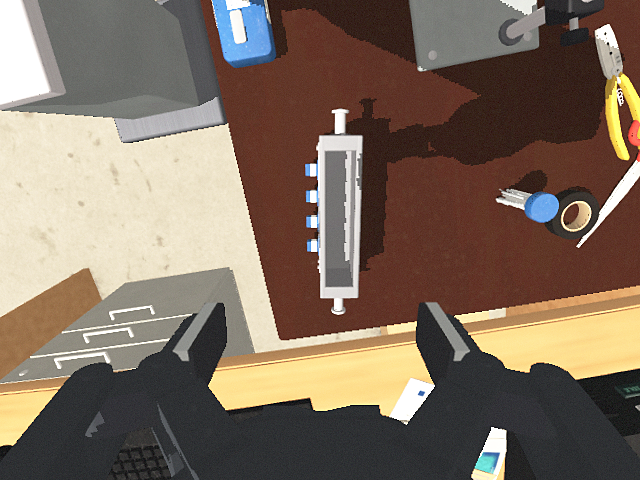

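The wrist view shows the module with its pocket rim from (321,136) to (358,297), ports to the left; the pins at (341,120) and (338,305) match the network's points. Now to the cassette.

>>> arm_command:
  linear:
    - [418, -53, 40]
    - [418, -53, 40]
    - [418, -53, 40]
    - [418, -53, 40]
    - [418, -53, 40]
    - [418, -53, 40]
    - [418, -53, 40]
    - [418, -53, 40]
    - [418, -53, 40]
    - [418, -53, 40]
    - [418, -53, 40]
    - [418, -53, 40]
    - [418, -53, 40]
    - [418, -53, 40]
  angular:
    - [0, 0, 0.008]
    - [0, 0, 0.008]
    - [0, 0, 0.008]
    - [0, 0, 0.008]
    - [0, 0, 0.008]
    - [0, 0, 0.008]
    - [0, 0, 0.008]
    - [0, 0, 0.008]
    - [0, 0, 0.008]
    - [0, 0, 0.008]
    - [0, 0, 0.008]
    - [0, 0, 0.008]
    - [0, 0, 0.008]
    - [0, 0, 0.008]
  hand: [1, 1, 1, 1, 1, 1, 1, 1, 1, 1, 1, 1, 1, 1]

```text
time_s: 3.92
tcp_pos: [0.455, 0.0789, 0.2202]
orientation: [0.0, 0.765, 0.644, -0.0]
ft_force: [-0.1, -0.2, -0.4]
finger_gap: 1.0
gripper_force: 0.0
```

Run:
```python
from h import *
tl()
C=cal("wrist"); save(cams.grab_frame("wrist"),"w2.png")
for n,z in dict(tab=.06,cassette=0).items():
    p,f=loc(n,"wrist")
    if p is not None: print(n,p.round(1),round(f,2),atz(C,p,z).round(4))
m=cams.silhouettes("cassette","wrist")
if m:
    r=cv2.minAreaRect(np.argwhere(m[0]["mask"])[:,::-1].astype(np.float32)); print(m[0]["confidence"],r)
    for b in cv2.boxPoints(r): print(b,atz(C,b,.05).round(4),atz(C,b,0.).round(4))
```

```text
t 3.92 tcp [0.455  0.0789 0.2202] xang 1.3997 tilt [-0.0004 -0.0008] F [-0.1 -0.2 -0.4] M [-0.01  0.05  0.06] gap 1.0 gf 0.0 q [ 0.64  0.27 -0.98  2.    0.26  1.   -0.64]
tab [505.9 465. ] 0.7 [ 0.6362 -0.28    0.06  ]
cassette [325.1 212.1] 0.85 [0.4592 0.074  0.    ]
0.92 ((321.5, 219.0), (132.0, 27.0), 90.0)
[308. 153.] [0.4542 0.1426 0.05  ] [0.452  0.1404 0.    ]
[335. 153.] [0.4786 0.1384 0.05  ] [0.4802 0.1356 0.    ]
[335. 285.] [0.4578 0.0075 0.05  ] [ 0.4561 -0.0162  0.    ]
[308. 285.] [0.4302 0.0123 0.05  ] [ 0.4241 -0.0107  0.    ]
```

View pics/w2.png

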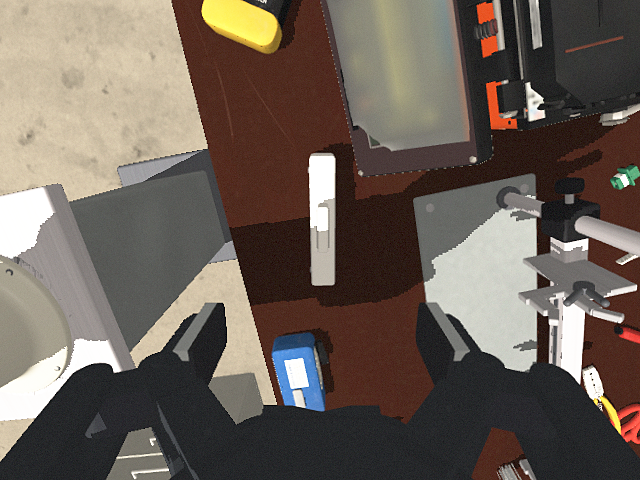

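The wrist view shows the cassette upright from (308,153) to (335,285) with the tab near (323,215); the network's tab point was wrong, so I use the silhouette, which fits 132×24 mm. Descend and grasp the tab.

```bash
python3 -c "
from h import *
go(.455,.075,.054,1.397)"
```

```text
lin [ -3.9   0.5 166.3] ang [0.0001 0.0005 0.0017]
```

>>> arm_command:
  linear:
    - [-4, 0, 40]
    - [-4, 0, 80]
    - [-4, 0, 120]
    - [-4, 0, 150]
    - [-4, 0, 166]
    - [-4, 0, 166]
    - [-4, 0, 166]
    - [-4, 0, 166]
    - [-4, 0, 166]
    - [-4, 0, 166]
    - [-4, 0, 166]
    - [-4, 0, 166]
    - [-4, 0, 166]
    - [-4, 0, 166]
  angular:
    - [0, 0, 0.002]
    - [0, 0, 0.002]
    - [0, 0, 0.002]
    - [0, 0, 0.002]
    - [0, 0, 0.002]
    - [0, 0, 0.002]
    - [0, 0, 0.002]
    - [0, 0, 0.002]
    - [0, 0, 0.002]
    - [0, 0, 0.002]
    - [0, 0, 0.002]
    - [0, 0, 0.002]
    - [0, 0, 0.002]
    - [0, 0, 0.002]
  hand: [0.6, 0.6, 0.6, 0.6, 0.6, 0.6, 0.4, 0.2, 0, 0, 0, 0, 0, 0]

```text
time_s: 5.28
tcp_pos: [0.456, 0.0766, 0.056]
orientation: [0.001, 0.765, 0.644, 0.001]
ft_force: [-0.6, -0.8, 7.8]
finger_gap: 0.098
gripper_force: 60.8
```

```bash
python3 -c "
from h import *
tl()
save(cams.grab_frame('wrist'),'w3.png')
C=cal('wrist')
m=cams.silhouettes('cassette','wrist')
if m: print(m[0]['confidence'],cv2.minAreaRect(np.argwhere(m[0]['mask'])[:,::-1].astype(np.float32)))
"
```

```text
t 5.28 tcp [0.456  0.0766 0.056 ] xang 1.3993 tilt [ 0.0038 -0.0005] F [-0.6 -0.8  7.8] M [-0.14  0.04 -0.06] gap 0.098 gf 60.8 q [ 0.41  0.54 -0.77  2.13  0.59  0.69 -0.92]
0.82 ((319.0, 284.0), (242.0, 54.0), 90.0)
```

View pics/w3.png

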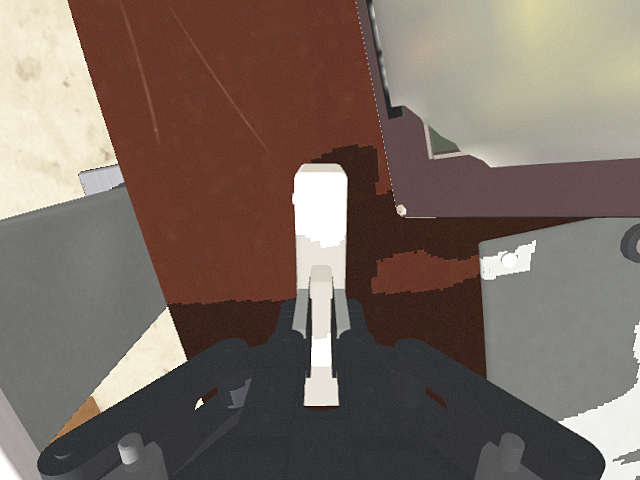

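The wrist view shows the tab clasped between the pads at (320,330), the cassette's far end at about (321,170); its top edges at columns 294 and 347. I now check the module and cassette models against the pictures with an overlay.

```bash
cat >> h.py <<'E'
def pose(p,yaw,pt):
    c,n=np.cos(yaw),np.sin(yaw); return np.array([p[0]+c*pt[0]-n*pt[1],p[1]+n*pt[0]+c*pt[1],pt[2]+(p[2] if len(p)>2 else 0)])
def overlay(im,C,p,yaw,boxes,crop,k):
    x,y,w,h=crop; o=cv2.resize(im[y:y+h,x:x+w],None,fx=k,fy=k,interpolation=cv2.INTER_CUBIC)
    for hx,hy,z,col in boxes:
        P=[(proj(C,pose(p,yaw,(a*hx,b*hy,z)))-[x,y]+.5)*k for a,b in((-1,-1),(1,-1),(1,1),(-1,1))]
        cv2.polylines(o,[np.int32(P)],True,col,1)
    return o
def calT(tcp,xang,tilt=(0,0)):
    c=cams.calibration("wrist"); cc,n=np.cos(xang),np.sin(xang); T=np.eye(4)
    T[:3,:3]=np.array([[cc,n,0],[n,-cc,0],[0,0,-1.]])
    t=np.array([tilt[0],tilt[1],-1]); r=np.cross([0,0,-1],t); T[:3,:3]=Ro.from_rotvec(r).as_matrix()@T[:3,:3]
    T[:3,3]=tcp; W=T@np.array(c["T_tool_cam"]); R=W[:3,:3].T
    return np.array(c["camera_matrix"]),c["k1"],R,-R@W[:3,3]
E
python3 - <<'E'
from h import *
rd=lambda n:cv2.imread("pics/"+n)[:,:,::-1].copy()
C1=calT([.4391,-.3419,.26],1.4063,(-.0009,-.0004))
a=overlay(rd("w1.png"),C1,(.456,-.3475),-.174,[(.02,.082,.09,(255,0,0)),(.014,.068,.09,(0,255,0)),(.0,.1045,.076,(255,255,0))],(280,100,120,220),2.7)
C3=calT([.456,.0766,.056],1.3993,(.0038,-.0005))
b=overlay(rd("w3.png"),C3,(.456,.0766),-.1715,[(.012,.066,.05,(255,0,0)),(.012,.066,0,(0,255,0)),(.005,.022,.07,(0,0,255))],(260,140,120,280),2.1)
H=max(a.shape[0],b.shape[0]); pad=lambda i:cv2.copyMakeBorder(i,0,H-i.shape[0],0,0,0)
save(np.hstack([pad(a),pad(b)]),"ov1.png")
E
```

```text
(no output)
```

View pics/ov1.png

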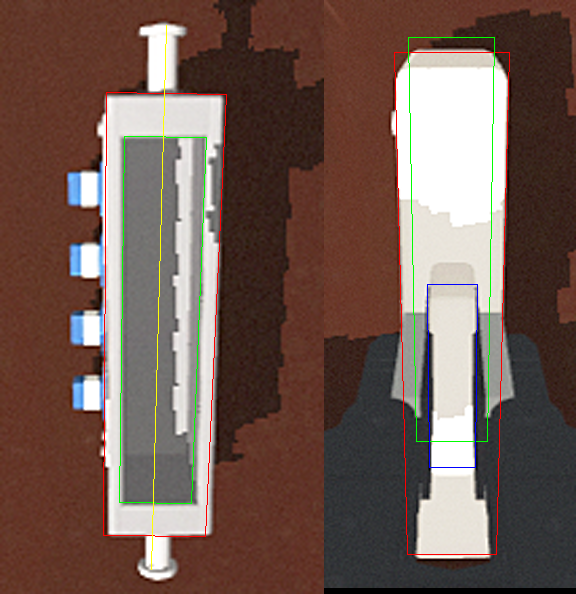

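The overlay shows the module model within 1 mm (yaw nearer -0.163) and the cassette sitting about 1.7 mm towards -y of the TCP. Lift and hover over the pocket.

```bash
python3 -c "
from h import *
go(.4567,-.3458,.17,1.408)"
```

```text
lin [-416.    73.2 -113.8] ang [ 0.0037 -0.0001 -0.0086]
```

>>> arm_command:
  linear:
    - [0, 0, -20]
    - [0, 0, -60]
    - [0, 0, -100]
    - [-40, 7, -130]
    - [-416, 73, -130]
    - [-416, 73, -130]
    - [-416, 73, -130]
    - [-416, 73, -130]
    - [-416, 73, -130]
    - [-416, 73, -130]
    - [-416, 73, -130]
    - [-416, 73, -130]
    - [-416, 73, -130]
    - [-416, 73, -130]
    - [-416, 73, -114]
    - [-416, 73, -114]
    - [-416, 73, -114]
    - [-416, 73, -114]
  angular:
    - [0, 0, 0]
    - [0.002, 0, 0]
    - [0.004, 0, -0.009]
    - [0.004, 0, -0.009]
    - [0.004, 0, -0.009]
    - [0.004, 0, -0.009]
    - [0.004, 0, -0.009]
    - [0.004, 0, -0.009]
    - [0.004, 0, -0.009]
    - [0.004, 0, -0.009]
    - [0.004, 0, -0.009]
    - [0.004, 0, -0.009]
    - [0.004, 0, -0.009]
    - [0.004, 0, -0.009]
    - [0.004, 0, -0.009]
    - [0.004, 0, -0.009]
    - [0.004, 0, -0.009]
    - [0.004, 0, -0.009]
  hand: [0, 0, 0, 0, 0, 0, 0, 0, 0, 0, 0, 0, 0, 0, 0, 0, 0, 0]

```text
time_s: 6.88
tcp_pos: [0.4557, -0.3444, 0.1689]
orientation: [-0.002, 0.761, 0.648, -0.001]
ft_force: [-0.3, 0.9, -1.4]
finger_gap: 0.096
gripper_force: 59.6
```

Run:
```python
from h import *
tl()
C=cal("wrist"); im=cams.grab_frame("wrist"); save(im,"w4.png")
s=read_state(); t=s["tcp_pos"]
o=overlay(im,C,(.4564,-.3475),-.163,[(.02,.082,.09,(255,0,0)),(.014,.068,.09,(0,255,0)),(.0,.1045,.076,(255,255,0))],(240,60,160,280),2.1)
b=overlay(im,C,(t[0]-.0003,t[1]-.0017,t[2]-.056),-.163,[(.012,.066,.05,(255,0,0)),(.012,.066,0,(0,255,0))],(240,60,160,280),2.1)
save(np.hstack([o,b]),"ov2.png")
go(.4567,-.3458,.12,1.408)
```

```text
t 6.88 tcp [ 0.4557 -0.3444  0.1689] xang 1.4106 tilt [-0.0037  0.0009] F [-0.3  0.9 -1.4] M [ 0.06 -0.03 -0.  ] gap 0.096 gf 59.6 q [ 1.19  0.52 -0.78  1.8   0.42  1.    0.09]
lin [-1.   1.1 49.2] ang [-0.0033  0.0002  0.0027]
```

View pics/ov2.png

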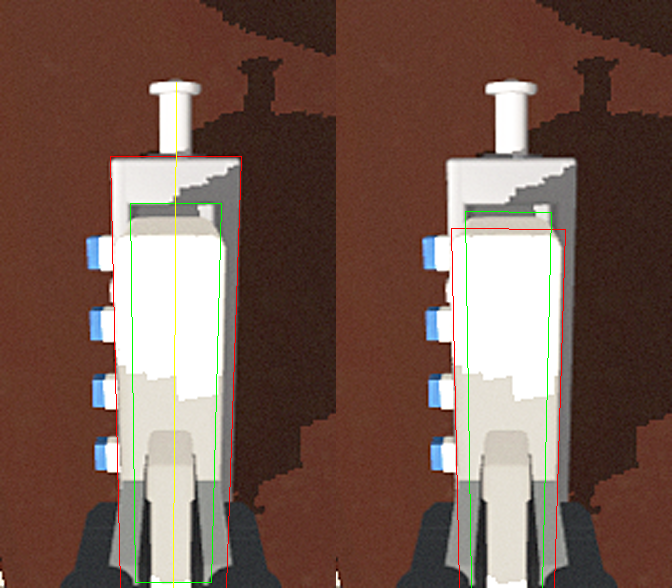

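The overlay shows the module rim matching the model (pocket's far edge at row 204), and the cassette another ~1.3 mm towards -y than modelled. Correct for that and insert slowly.

>>> arm_command:
  linear:
    - [0, 1.5, 5]
    - [0, 1.5, 10]
    - [0, 1.5, 15]
    - [0, 1.5, 19]
    - [0, 1.5, 23]
    - [0, 1.5, 27]
    - [0, 1.5, 31]
    - [0, 1.5, 35]
    - [0, 1.5, 35]
  angular:
    - [-0.003, 0, 0.003]
    - [-0.003, 0, 0.003]
    - [-0.003, 0, 0.003]
    - [-0.003, 0, 0.003]
    - [-0.003, 0, 0.003]
    - [-0.003, 0, 0.003]
    - [-0.003, 0, 0.003]
    - [-0.003, 0, 0.003]
    - [-0.003, 0, 0.003]
  hand: [0, 0, 0, 0, 0, 0, 0, 0, 0]

```text
time_s: 7.68
tcp_pos: [0.4562, -0.3456, 0.1323]
orientation: [-0.001, 0.763, 0.646, -0.0]
ft_force: [-0.6, 0.4, -1.2]
finger_gap: 0.098
gripper_force: 59.7
```

```bash
python3 -c "
from h import *
tl()"
```

```text
t 7.68 tcp [ 0.4562 -0.3456  0.1323] xang 1.4059 tilt [-0.002   0.0011] F [-0.6  0.4 -1.2] M [-0.03  0.03  0.01] gap 0.098 gf 59.7 q [ 1.17  0.56 -0.75  1.82  0.47  0.94  0.05]
```

>>> arm_command:
  linear:
    - [0, 0.5, 5]
    - [0, 0.5, 10]
    - [0, 0.5, 15]
    - [0, 0.5, 20]
    - [0, 0.5, 25]
    - [0, 0.5, 29]
    - [0, 0.5, 32]
    - [0, 0.5, 35]
    - [0, 0.5, 37]
    - [0, 0.5, 38]
    - [0, 0.5, 38]
  angular:
    - [0, 0, 0]
    - [0, 0, 0]
    - [0, 0, 0]
    - [0, 0, 0]
    - [0, 0, 0]
    - [0, 0, 0]
    - [0, 0, 0]
    - [0, 0, 0]
    - [0, 0, 0]
    - [0, 0, 0]
    - [0, 0, 0]
  hand: [0, 0, 0, 0, 0, 0, 0, 0, 0, 0, 0]

```text
time_s: 8.6
tcp_pos: [0.4575, -0.3459, 0.096]
orientation: [-0.0, 0.763, 0.647, -0.0]
ft_force: [-2.5, 1.3, 4.0]
finger_gap: 0.097
gripper_force: 60.4
```

```bash
python3 -c "
from h import *
tl()"
```

```text
t 8.6 tcp [ 0.4575 -0.3459  0.096 ] xang 1.406 tilt [-0.001  -0.0004] F [-2.5  1.3  4. ] M [ 0.26  0.41 -0.  ] gap 0.097 gf 60.4 q [ 1.14  0.61 -0.71  1.84  0.51  0.88  0.02]
```

>>> arm_command:
  linear:
    - [0, 0, 2]
    - [0, 0, 4]
    - [0, 0, 4]
    - [0, 0, 4]
  angular:
    - [0, 0, 0]
    - [0, 0, 0]
    - [0, 0, 0]
    - [0, 0, 0]
  hand: [0, 0, 0, 0]

```text
time_s: 8.93
tcp_pos: [0.4591, -0.3463, 0.096]
orientation: [0.002, 0.763, 0.647, -0.001]
ft_force: [-8.1, 4.6, 32.1]
finger_gap: 0.1
gripper_force: 64.4
```

```bash
python3 -c "
from h import *
tl()"
```

```text
t 8.93 tcp [ 0.4591 -0.3463  0.096 ] xang 1.4064 tilt [ 0.0008 -0.0035] F [-8.1  4.6 32.1] M [ 1.32  2.08 -0.02] gap 0.1 gf 64.4 q [ 1.14  0.61 -0.71  1.84  0.52  0.88  0.01]
```

>>> arm_command:
  linear:
    - [0, 0, -5]
    - [0, 0, -5]
    - [0, 0, -5]
    - [0, 0, -5]
    - [0, 0, -5]
    - [0, 0, -5]
    - [0, 0, -40]
    - [0, 0, -74]
    - [0, 0, -74]
    - [0, 0, -74]
    - [0, 0, -74]
  angular:
    - [0, 0, 0]
    - [0, 0, 0]
    - [0, 0, 0]
    - [0, 0, 0]
    - [0, 0, 0]
    - [0, 0, 0]
    - [0, 0, 0]
    - [0, 0, 0]
    - [0, 0, 0]
    - [0, 0, 0]
    - [0, 0, 0]
  hand: [0, 0.3, 0.5, 0.8, 1, 1, 1, 1, 1, 1, 1]

```text
time_s: 9.85
tcp_pos: [0.4568, -0.346, 0.1649]
orientation: [-0.001, 0.763, 0.646, -0.001]
ft_force: [-0.3, -0.1, -0.4]
finger_gap: 0.998
gripper_force: 0.0
```

Run:
```python
from h import *
tl()
C=cal("wrist"); im=cams.grab_frame("wrist"); save(im,"w5.png")
o=overlay(im,C,(.4570,-.3475),-.163,[(.02,.082,.09,(255,0,0)),(.014,.068,.09,(0,255,0)),(.0,.1045,.076,(255,255,0))],(240,60,160,300),1.9)
b=overlay(im,C,(.4570,-.3475,.04),-.163,[(.012,.066,.05,(255,0,0)),(.005,.022,.07,(0,255,0))],(240,60,160,300),1.9)
save(np.hstack([o,b]),"ov3.png")
go(.4570,-.3475,.054,1.408)
```

```text
t 9.85 tcp [ 0.4568 -0.346   0.1649] xang 1.4056 tilt [-0.0015  0.0001] F [-0.3 -0.1 -0.4] M [ 0.02  0.03 -0.05] gap 0.998 gf 0.0 q [ 1.19  0.52 -0.77  1.8   0.43  1.    0.08]
lin [ -1.7   1.2 110.2] ang [-0.0027 -0.0007 -0.0024]
```

View pics/ov3.png

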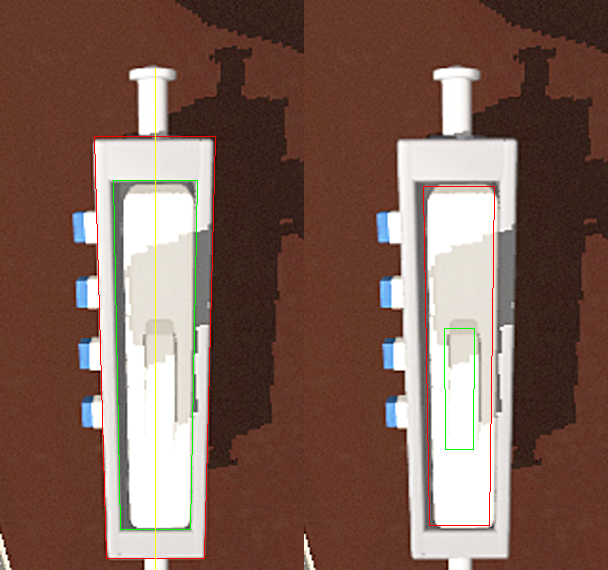

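The overlay shows the cassette seated level in the pocket (white top from (125,185) to (190,528) within the rim) and the module within 1 mm of the model. Grasp the module.

>>> arm_command:
  linear:
    - [-1.7, 1, 35]
    - [-1.7, 1, 70]
    - [-1.7, 1, 95]
    - [-1.7, 1, 110]
    - [-1.7, 1, 110]
    - [-1.7, 1, 110]
    - [-1.7, 1, 110]
    - [-1.7, 1, 110]
    - [-1.7, 1, 110]
    - [-1.7, 1, 110]
    - [-1.7, 1, 110]
    - [-1.7, 1, 110]
    - [-1.7, 1, 110]
    - [-1.7, 1, 110]
  angular:
    - [0, 0, -0.002]
    - [0, 0, -0.002]
    - [0, 0, -0.002]
    - [0, 0, -0.002]
    - [0, 0, -0.002]
    - [0, 0, -0.002]
    - [0, 0, -0.002]
    - [0, 0, -0.002]
    - [0, 0, -0.002]
    - [0, 0, -0.002]
    - [0, 0, -0.002]
    - [0, 0, -0.002]
    - [0, 0, -0.002]
    - [0, 0, -0.002]
  hand: [1, 1, 1, 1, 1, 1, 0.7, 0.5, 0.3, 0.1, 0, 0, 0, 0]

```text
time_s: 11.07
tcp_pos: [0.4582, -0.3484, 0.0567]
orientation: [0.001, 0.762, 0.647, -0.001]
ft_force: [-2.2, -0.7, 5.4]
finger_gap: 0.462
gripper_force: 59.9
```

Run:
```python
from h import *
tl()
C={}
# refine stand points from fixed views (second and last measure)
for c in ("side","top"):
    cams.grab_frame(c); C[c]=cal(c)
for n in ("below_hook_left","below_hook_right","post_left","post_right"):
    rs=[]
    for c in C:
        p,f=loc(n,c)
        if p is not None: rs.append(ray(C[c],p)); print(n,c,p.round(1),round(f,2),atz(C[c],p,.008 if n[0]=='b' else .216).round(4))
```

```text
t 11.07 tcp [ 0.4582 -0.3484  0.0567] xang 1.4078 tilt [-0.0002 -0.0016] F [-2.2 -0.7  5.4] M [0.13 0.35 0.08] gap 0.462 gf 59.9 q [ 1.11  0.67 -0.67  1.86  0.56  0.82 -0.02]
below_hook_left side [347.7 272.9] 0.84 [0.6171 0.022  0.008 ]
below_hook_left top [293.1 231.1] 0.88 [0.6076 0.024  0.008 ]
below_hook_right side [365.8 322.5] 0.85 [ 0.6156 -0.1591  0.008 ]
below_hook_right top [353.8 227.6] 0.63 [ 0.6221 -0.1498  0.008 ]
post_left side [359.9 191.7] 0.92 [0.6531 0.0694 0.216 ]
post_left top [275.9 200.1] 0.57 [0.655  0.0551 0.216 ]
post_right side [404.2 257.1] 0.97 [ 0.6762 -0.1943  0.216 ]
post_right top [372.6 199.9] 0.77 [ 0.6614 -0.1879  0.216 ]
```

```bash
python3 -c "
from h import *
go(.52,-.065,.33,1.626)"
```

```text
lin [ 289.3   15.  -273.7] ang [-2.000e-04  1.600e-03 -2.182e-01]
```

>>> arm_command:
  linear:
    - [0, 0, -15]
    - [0, 0, -50]
    - [0, 0, -90]
    - [0, 0, -130]
    - [0, 0, -170]
    - [10, 0, -210]
    - [30, 2, -245]
    - [60, 4, -274]
    - [100, 6, -274]
    - [140, 8, -274]
    - [180, 10, -274]
    - [220, 12, -274]
    - [255, 14, -274]
    - [280, 15, -274]
    - [289, 15, -274]
    - [289, 15, -274]
    - [289, 15, -274]
    - [289, 15, -274]
  angular:
    - [0, 0, 0]
    - [0, 0, 0]
    - [0, 0, 0]
    - [0, 0, 0]
    - [0, 0, 0]
    - [0, 0, 0]
    - [0, 0, 0]
    - [0, 0, -0.05]
    - [0, 0, -0.1]
    - [0, 0, -0.15]
    - [0, 0, -0.2]
    - [0, 0, -0.218]
    - [0, 0, -0.218]
    - [0, 0, -0.218]
    - [0, 0, -0.218]
    - [0, 0, -0.218]
    - [0, 0, -0.218]
    - [0, 0, -0.218]
  hand: [0, 0, 0, 0, 0, 0, 0, 0, 0, 0, 0, 0, 0, 0, 0, 0, 0, 0]

```text
time_s: 13.07
tcp_pos: [0.5192, -0.0671, 0.3291]
orientation: [-0.0, 0.688, 0.726, -0.001]
ft_force: [0.8, 0.2, -4.9]
finger_gap: 0.461
gripper_force: 62.3
```

Run:
```python
from h import *
tl()
C=cal("wrist"); im=cams.grab_frame("wrist"); save(im,"w6.png")
for n,z in dict(below_hook_left=.008,below_hook_right=.008,post_left=.216,post_right=.216,pin_left=.35,pin_right=.35).items():
    p,f=loc(n,"wrist")
    if p is not None: print(n,p.round(1),round(f,2),atz(C,p,z).round(4))
for n in ("claw_left","stand"):
    r=cams.recognise(n,"wrist"); print(n,[(np.array(a["rect"])*[640,480,640,480]).round() for a in r],[round(a["confidence"],2) for a in r])
```

```text
t 13.07 tcp [ 0.5192 -0.0671  0.3291] xang 1.6237 tilt [-0.0019 -0.0011] F [ 0.8  0.2 -4.9] M [-0.08 -0.02  0.02] gap 0.461 gf 62.3 q [ 0.93  0.29 -1.02  1.73  0.26  1.27 -0.1 ]
below_hook_left [394.2 131.6] 0.6 [0.6122 0.0211 0.008 ]
below_hook_right [387.  257.9] 0.77 [ 0.6228 -0.1588  0.008 ]
post_left [525.7  82.9] 0.96 [0.6604 0.0567 0.216 ]
pin_left [317.9  91.2] 0.84 [0.5134 0.0254 0.35  ]
claw_left [array([433., 118.,  29.,  10.])] [0.59]
stand [array([357.,  57., 176., 283.]), array([208., 190.,  48.,  78.])] [0.6, 0.2]
```

View pics/w6.png

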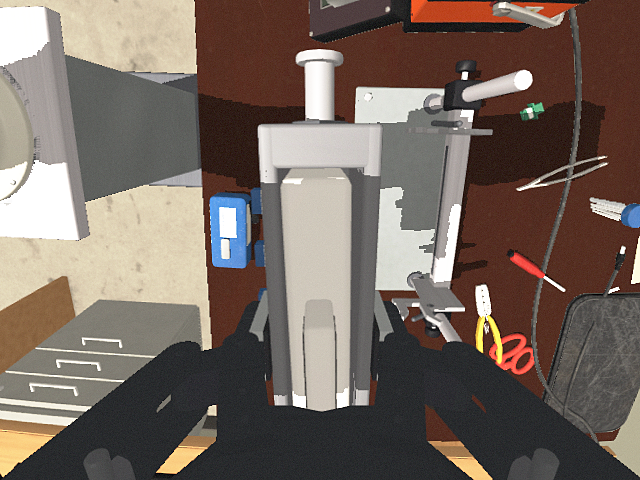

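The wrist view shows the held module with its +y pin at (319,75), the left post from (433,103) up to (523,79), the crossbar running from about (455,130) to (447,290), the left hook plate near row 131, the right one near (430,295). I extract the bar's edges numerically.

Run:
```python
from h import *
im=cv2.imread("pics/w6.png"); g=cv2.cvtColor(im,cv2.COLOR_BGR2GRAY); C=cal("wrist")
for r in (150,170,200,230,260): print(r,"cols 428..478:",g[r-1:r+2,428:480:2].mean(0).astype(int))
for c in (415,420,425,480,485): print(c,"rows 110..150",g[110:150:2,c-1:c+2].mean(1).astype(int))
for r in (126,128,130,132,134): print(r,"cols 400..500",g[r,400:500:3])
print("post base",atz(C,(433,103),.012).round(4),"post top",atz(C,(523,79),.216).round(4))
p=[proj(C,pose((.6165,-.066),.046,q)) for q in((.046,.125,.008),(.046,.125,.216),(0,.089,.008))]; print(np.round(p,1))
for H in(.12,.15,.18):
    print(H,[proj(C,pose((.6165,-.066),.046,q)).round(1) for q in((.036,.05,H-.045),(.056,.05,H-.045),(.036,-.05,H-.045),(.056,-.05,H-.045),(-.015,.089,H+.024),(.015,.089,H+.034))])
```

```text
150 cols 428..478: [116 116 114 113 118 116 117 113 142  51 150 146 166 168 170 166 162 160
 167 165 125  20  34  31  26  29]
170 cols 428..478: [117 114 113 117 116 116 115 144  49 137 155 163 168 172 166 163 160 168
 167  73  24  35  28  30  24  32]
200 cols 428..478: [109 112 111 110 105 125  59 122 145 167 165 170 161 160 158 167 163  37
  29  32  55  55  55  53  54  50]
230 cols 428..478: [184 194 225 216  93 102 144 162 164 162 255 255 254 254 255  91  25  42
  59  56  59  56  54  56  55  56]
260 cols 428..478: [221 222 184 142 246 230 254 254 254 254 254 255 255  30  28  55  54  52
  55  55  56  57  60  58  43  46]
415 rows 110..150 [149 114 115 118 116 116 117 117 117 118 119 116 118 117 116 114 118 117
 114 115]
420 rows 110..150 [108 118 117 117 117 117 117 118 116 130 129 123 120 118 117 117 116 117
 115 114]
425 rows 110..150 [ 76 113 117 117 117 121 118 118 115 124 123 118 112 115 115 118 115 115
 118 117]
480 rows 110..150 [ 53  55  58  39  33  34  27  35  35  20 144 136 122  22  30  34  32  33
  34  32]
485 rows 110..150 [ 55  53  60  27  33  30  29  28  29  17 141 137
[... 662 characters left out ...]

134 cols 400..500 [113 118 116 121 120 115 121 122 111 114 112 114 112 114 114 114 120 122
 139 127 122 128 120 131 115 111 124 130 133 131 134  28  37  38]
post base [0.6588 0.0621 0.012 ] post top [0.6585 0.0612 0.216 ]
[[430.4 104.1]
 [520.5  79.1]
 [393.7 131.9]]
0.12 [array([433.5, 166.4]), array([450.2, 166.7]), array([424.9, 246.6]), array([440.5, 246.8]), array([408. , 130.3]), array([443.1, 130.8])]
0.15 [array([442.4, 168.9]), array([460.3, 169.2]), array([432.4, 254.8]), array([449.1, 254.9]), array([416.7, 129.8]), array([455.6, 130.4])]
0.18 [array([452.7, 171.8]), array([472.1, 172.2]), array([441.1, 264.1]), array([459. , 264.2]), array([427.4, 129.2]), array([471.1, 129.9])]
```

```bash
python3 -c "
from h import *
go(.618,-.0665,.215,1.613)"
```

```text
lin [ -6.5  98.1 114.2] ang [-0.001  -0.0004  0.0123]
```

>>> arm_command:
  linear:
    - [-2, 35, 10]
    - [-4, 70, 25]
    - [-6, 90, 45]
    - [-6, 98, 70]
    - [-6, 98, 95]
    - [-6, 98, 110]
    - [-6, 98, 114]
    - [-6, 98, 114]
    - [-6, 98, 114]
  angular:
    - [0, 0, 0.01]
    - [0, 0, 0.012]
    - [0, 0, 0.012]
    - [0, 0, 0.012]
    - [0, 0, 0.012]
    - [0, 0, 0.012]
    - [0, 0, 0.012]
    - [0, 0, 0.012]
    - [0, 0, 0.012]
  hand: [0, 0, 0, 0, 0, 0, 0, 0, 0]

```text
time_s: 14.27
tcp_pos: [0.6185, -0.0657, 0.216]
orientation: [-0.0, 0.692, 0.722, 0.0]
ft_force: [1.0, 0.2, -4.0]
finger_gap: 0.461
gripper_force: 63.7
```

Run:
```python
from h import *
tl()
C=cal("wrist"); im=cams.grab_frame("wrist"); save(im,"w7.png")
for n,z in dict(post_left=.216,below_hook_left=.008,pin_left=.234).items():
    p,f=loc(n,"wrist")
    if p is not None: print(n,p.round(1),round(f,2),atz(C,p,z).round(4))
for n in ("claw_left",):
    r=cams.recognise(n,"wrist"); print(n,[(np.array(a["rect"])*[640,480,640,480]).round() for a in r],[round(a["confidence"],2) for a in r])
t=read_state()["tcp_pos"]; S=(.618,-.0665); H=.158
o=cv2.resize(im[0:200,230:470],None,fx=2.5,fy=2.5,interpolation=cv2.INTER_CUBIC)
def L(pts,col,p,y):
    P=[(proj(C,pose(p,y,q))-[230,0]+.5)*2.5 for q in pts]; cv2.polylines(o,[np.int32(P)],False,col,1)
for hx in(.036,.056): L([(hx,.12,H-.045),(hx,.02,H-.045)],(255,0,0),S,.042)
L([(-.015,.089,H+.024),(-.0075,.089,H+.012),(-.0075,.089,H),(.0075,.089,H),(.0075,.089,H+.012),(.015,.089,H+.034)],(0,255,0),S,.042)
L([(0,.082,t[2]+.0193),(0,.1045,t[2]+.0193)],(255,255,0),t[:2],.042)
save(o,"ov4.png")
```

```text
t 14.27 tcp [ 0.6185 -0.0657  0.216 ] xang 1.6136 tilt [0.     0.0004] F [ 1.   0.2 -4. ] M [ 0.01 -0.06  0.03] gap 0.461 gf 63.7 q [ 0.69  0.59 -0.9   1.63  0.49  1.16 -0.28]
post_left [438.3  15.6] 0.57 [0.6578 0.0586 0.216 ]
below_hook_left [321.   92.3] 0.61 [0.6136 0.0531 0.008 ]
pin_left [321.7  92.4] 0.64 [0.6148 0.0268 0.234 ]
claw_left [array([332.,  97.,  30.,  14.])] [0.84]
```

View pics/ov4.png

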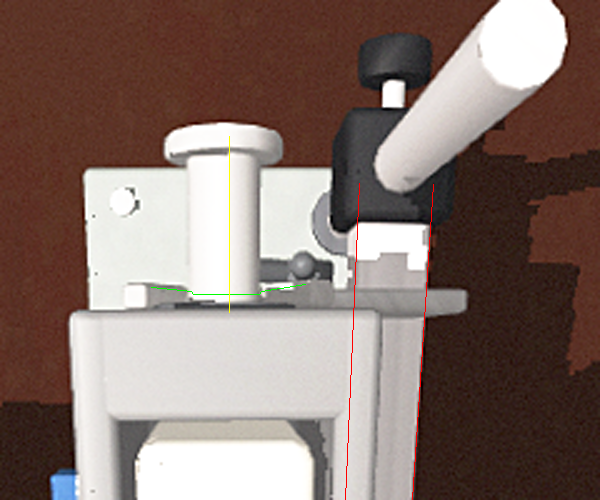

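The picture shows the pin (234 px) centred over the left hook's mouth, crossbar edges on the model's red lines (so the home height ≈ 158 mm), and the claw's axis knob at (302,264); about 1 mm of -x correction is due. Descend.

>>> arm_command:
  linear:
    - [-0.5, -1.2, 15]
    - [-0.5, -1.2, 28]
    - [-0.5, -1.2, 36]
    - [-0.5, -1.2, 42]
    - [-0.5, -1.2, 47]
    - [-0.5, -1.2, 50]
    - [-0.5, -1.2, 50]
  angular:
    - [0, 0, 0]
    - [0, 0, 0]
    - [0, 0, 0]
    - [0, 0, 0]
    - [0, 0, 0]
    - [0, 0, 0]
    - [0, 0, 0]
  hand: [0, 0, 0, 0, 0, 0, 0]

```text
time_s: 15.1
tcp_pos: [0.6164, -0.0662, 0.1645]
orientation: [-0.001, 0.692, 0.722, -0.0]
ft_force: [-0.2, -0.6, -4.3]
finger_gap: 0.461
gripper_force: 63.8
```

```bash
python3 -c "
from h import *
tl()"
```

```text
t 15.1 tcp [ 0.6164 -0.0662  0.1645] xang 1.6139 tilt [-0.0019  0.0005] F [-0.2 -0.6 -4.3] M [ 0.04 -0.05  0.01] gap 0.461 gf 63.8 q [ 0.67  0.64 -0.86  1.68  0.54  1.08 -0.31]
```

>>> arm_command:
  linear:
    - [0, 0.5, 3]
    - [0, 0.5, 6]
    - [0, 0.5, 9]
    - [0, 0.5, 12]
    - [0, 0.5, 12]
  angular:
    - [0, 0, 0]
    - [0, 0, 0]
    - [0, 0, 0]
    - [0, 0, 0]
    - [0, 0, 0]
  hand: [0, 0, 0, 0, 0]

```text
time_s: 15.52
tcp_pos: [0.619, -0.0659, 0.1545]
orientation: [0.001, 0.692, 0.722, 0.001]
ft_force: [2.9, 1.0, 1.0]
finger_gap: 0.462
gripper_force: 64.6
```

```bash
python3 -c "
from h import *
tl()"
```

```text
t 15.52 tcp [ 0.619  -0.0659  0.1545] xang 1.614 tilt [0.0031 0.0002] F [2.9 1.  1. ] M [-0.   -0.61  0.01] gap 0.462 gf 64.6 q [ 0.67  0.65 -0.85  1.68  0.55  1.06 -0.32]
```

>>> arm_command:
  linear:
    - [0, 0, 2]
    - [0, 0, 4]
    - [0, 0, 6]
    - [0, 0, 8]
    - [0, 0, 8]
  angular:
    - [0, 0, 0]
    - [0, 0, 0]
    - [0, 0, 0]
    - [0, 0, 0]
    - [0, 0, 0]
  hand: [0, 0, 0, 0, 0]

```text
time_s: 15.93
tcp_pos: [0.6169, -0.066, 0.1457]
orientation: [-0.0, 0.692, 0.722, -0.001]
ft_force: [-2.7, 0.6, 5.4]
finger_gap: 0.46
gripper_force: 65.2
```

```bash
python3 -c "
from h import *
tl()"
```

```text
t 15.93 tcp [ 0.6169 -0.066   0.1457] xang 1.6139 tilt [-0.0013 -0.0002] F [-2.7  0.6  5.4] M [-0.01  0.5  -0.01] gap 0.46 gf 65.2 q [ 0.66  0.66 -0.85  1.69  0.56  1.05 -0.33]
```

>>> arm_command:
  linear:
    - [0, 0, 2]
    - [0, 0, 4]
    - [0, 0, 6]
    - [0, 0, 6]
  angular:
    - [0, 0, 0]
    - [0, 0, 0]
    - [0, 0, 0]
    - [0, 0, 0]
  hand: [0, 0, 0, 0]

```text
time_s: 16.27
tcp_pos: [0.6175, -0.066, 0.1405]
orientation: [0.0, 0.692, 0.722, -0.0]
ft_force: [-2.9, -0.3, 8.0]
finger_gap: 0.46
gripper_force: 65.4
```

```bash
python3 -c "
from h import *
tl()"
```

```text
t 16.27 tcp [ 0.6175 -0.066   0.1405] xang 1.6139 tilt [-0.0002 -0.0004] F [-2.9 -0.3  8. ] M [-0.02  0.68 -0.07] gap 0.46 gf 65.4 q [ 0.66  0.67 -0.84  1.69  0.57  1.04 -0.33]
```

>>> arm_command:
  linear:
    - [0, 0, 2]
    - [0, 0, 4]
    - [0, 0, 5]
    - [0, 0, 5]
  angular:
    - [0, 0, 0]
    - [0, 0, 0]
    - [0, 0, 0]
    - [0, 0, 0]
  hand: [0, 0, 0, 0]

```text
time_s: 16.6
tcp_pos: [0.6177, -0.0661, 0.14]
orientation: [0.001, 0.692, 0.722, -0.001]
ft_force: [-15.3, -1.4, 38.4]
finger_gap: 0.459
gripper_force: 69.2
```

```bash
python3 -c "
from h import *
tl()"
```

```text
t 16.6 tcp [ 0.6177 -0.0661  0.14  ] xang 1.6136 tilt [ 0.0005 -0.0033] F [-15.3  -1.4  38.4] M [-0.23  3.35  0.  ] gap 0.459 gf 69.2 q [ 0.66  0.67 -0.84  1.69  0.57  1.04 -0.33]
```

Hard stop with no roll moment: both pins sit on the hook floors. Ease off the force, then open and withdraw.

>>> arm_command:
  linear:
    - [0, 0, -2]
    - [0, 0, -4.5]
    - [0, 0, -4.5]
    - [0, 0, -4.5]
  angular:
    - [0, 0, 0]
    - [0, 0, 0]
    - [0, 0, 0]
    - [0, 0, 0]
  hand: [0, 0, 0, 0]

```text
time_s: 16.93
tcp_pos: [0.6175, -0.066, 0.1403]
orientation: [0.0, 0.692, 0.722, -0.0]
ft_force: [-5.1, -0.1, 13.4]
finger_gap: 0.457
gripper_force: 66.2
```

```bash
python3 -c "
from h import *
tl()"
```

```text
t 16.93 tcp [ 0.6175 -0.066   0.1403] xang 1.614 tilt [ 0.0001 -0.0006] F [-5.1 -0.1 13.4] M [-0.06  0.99 -0.03] gap 0.457 gf 66.2 q [ 0.66  0.67 -0.84  1.69  0.57  1.04 -0.33]
```

>>> arm_command:
  linear:
    - [0, 0, -1.5]
    - [0, 0, -1.5]
    - [0, 0, -1.5]
    - [0, 0, -1.5]
    - [0, 0, -1.5]
    - [0, 0, -1.5]
    - [0, 0, -1.5]
    - [0, 0, -1.5]
    - [0, 0, -1.5]
    - [0, 0, -1.5]
  angular:
    - [0, 0, 0]
    - [0, 0, 0]
    - [0, 0, 0]
    - [0, 0, 0]
    - [0, 0, 0]
    - [0, 0, 0]
    - [0, 0, 0]
    - [0, 0, 0]
    - [0, 0, 0]
    - [0, 0, 0]
  hand: [0, 0, 0.5, 0.6, 0.7, 0.8, 0.9, 0.9, 0.9, 0.9]

```text
time_s: 17.77
tcp_pos: [0.6171, -0.0662, 0.1402]
orientation: [-0.0, 0.692, 0.722, -0.0]
ft_force: [-0.2, 0.6, 0.1]
finger_gap: 0.898
gripper_force: 0.0
```

```bash
python3 -c "
from h import *
tl()"
```

```text
t 17.77 tcp [ 0.6171 -0.0662  0.1402] xang 1.6138 tilt [-0.001   0.0002] F [-0.2  0.6  0.1] M [ 0.03  0.02 -0.07] gap 0.898 gf 0.0 q [ 0.66  0.67 -0.84  1.69  0.57  1.04 -0.33]
```

Free. Withdraw straight up and look.

>>> arm_command:
  linear:
    - [0, 0, -25]
    - [0, 0, -60]
    - [0, 0, -100]
    - [0, 0, -140]
    - [0, 0, -160]
    - [0, 0, -160]
    - [0, 0, -160]
  angular:
    - [0, 0, 0]
    - [0, 0, 0]
    - [0, 0, 0]
    - [0, 0, 0]
    - [0, 0, 0]
    - [0, 0, 0]
    - [0, 0, 0]
  hand: [0.9, 0.9, 0.9, 0.9, 0.9, 0.9, 0.9]

```text
time_s: 18.35
tcp_pos: [0.6181, -0.0661, 0.3018]
orientation: [0.001, 0.692, 0.722, 0.0]
ft_force: [-0.4, 0.6, -2.4]
finger_gap: 0.899
gripper_force: 0.0
```

Run:
```python
from h import *
tl()
C=cal("wrist"); im=cams.grab_frame("wrist"); save(im,"w8.png")
H=.1593;S=(.6173,-.066)
for n,q in dict(pin_left=(0,.0925,H),pin_right=(0,-.0925,H),grip_ribs=(0,0,H-.003),module_front=(-.02,0,H),tab=(0,0,H+.024)).items():
    p,f=loc(n,"wrist"); print(n,None if p is None else p.round(1),round(f,2),"expected",proj(C,pose(S,.042,q)).round(1))
for n in("claw_left","claw_right"):
    r=cams.recognise(n,"wrist"); print(n,[((np.array(a["rect"])*[640,480,640,480]).round(),round(a["confidence"],2)) for a in r])
def rods(s):
    for th in(0.,1.): pass
# brightness along pin's length (rows) left and right
g=cv2.cvtColor(im,cv2.COLOR_RGB2GRAY)
for s in(1,-1):
    print("side",s)
    for y in (.084,.089,.093,.095,.097,.100,.103):
        a=[proj(C,pose(S,.042,(x,s*y,H+.005))) for x in np.arange(-.02,.0241,.004)]
        print(y,[int(g[int(round(v)),int(round(u))]) for u,v in a])
```

```text
t 18.35 tcp [ 0.6181 -0.0661  0.3018] xang 1.6137 tilt [ 0.0021 -0.0007] F [-0.4  0.6 -2.4] M [ 0.01 -0.   -0.04] gap 0.899 gf 0.0 q [ 0.72  0.51 -0.94  1.53  0.42  1.31 -0.23]
pin_left [319.5 117.8] 0.56 expected [319.6 116.7]
pin_right [316.6 317.7] 0.97 expected [319.5 318. ]
grip_ribs [319.2 222.8] 0.66 expected [319.6 225.9]
module_front [298.1 228.1] 0.68 expected [297.1 226.7]
tab [316.8 234.3] 0.75 expected [319.5 234.5]
claw_left [(array([312., 113.,  39.,   7.]), 0.5)]
claw_right [(array([317., 320.,  29.,  12.]), 0.52)]
side 1
0.084 [246, 243, 180, 230, 228, 252, 184, 232, 147, 147, 115, 114]
0.089 [254, 142, 140, 195, 255, 254, 172, 222, 255, 255, 239, 162]
0.093 [244, 243, 242, 247, 234, 120, 130, 123, 126, 179, 138, 154]
0.095 [243, 242, 242, 243, 255, 90, 84, 72, 72, 125, 98, 253]
0.097 [242, 242, 243, 241, 253, 254, 204, 242, 241, 243, 242, 241]
0.1 [243, 244, 243, 243, 255, 253, 207, 244, 242, 243, 242, 250]
0.103 [243, 243, 241, 235, 255, 255, 214, 248, 242, 241, 243, 151]
side -1
0.084 [248, 222, 225, 225, 222, 222, 220, 223, 222, 224, 177, 138]
0.089 [64, 134, 134, 135, 162, 254, 185, 147, 128, 133, 147, 140]
0.093 [61, 136, 128, 149, 181, 255, 178, 162, 132, 126, 146, 255]
0.095 [56, 130, 129, 184, 183, 125, 141, 158, 130, 126, 72, 74]
0.097 [60, 127, 141, 148, 207, 78, 81, 164, 129, 124, 148, 78]
0.1 [197, 129, 167, 68, 165, 97, 119, 169, 131, 139, 132, 65]
0.103 [255, 218, 70, 59, 254, 141, 177, 119, 253, 132, 87, 58]
```

```bash
python3 -c "
from h import *
print(bot.close_job())"
```

```text
the job is handed in; nothing more can be done
None
```

I pushed the cassette fully home, hung the module with its ports facing the robot, pressed both pins down until they stopped hard and evenly in the hooks, and handed the job in at about 18 s; claw closure I judged from that stop and the wrist camera's pixel values, not from a close-up picture.

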